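# Find the case that rattles

## Task

In one of the three sealed calibration-weight cases on the rubber mat the weight has come loose. Going from the robot's left to its right, lift each case a little and shake it sideways above its own place, standing it back there before you take another; after all three, finish while holding out the one that rattles, upright and still, in the air over the middle of the white tray. The cases are fragile: grip gently, with about 20 N a finger and never over 40 N. Leave the other two standing in their places and never carry them to the tray, and disturb nothing else on the bench.

Things in the scene. Friction and masses are not known exactly. Their poses are not given: they have to be found in the camera images.
- case_a: one of three identical sealed boxes, blue with grey lid: 84 mm long (own x), 56 mm wide (y), 60 mm tall, 0.3 to 0.43 kg. Origin at the centre of its underside. In one (not told which; looks and weight do not show) a 0.25 kg weight slides freely, 21 mm either way along x: after sideways strokes along x of 30 mm or more at about 0.3 m/s it knocks and rests off centre, felt as jerk and moment. The others are packed fast
- case_b: one of three identical sealed boxes, blue with grey lid: 84 mm long (own x), 56 mm wide (y), 60 mm tall, 0.3 to 0.43 kg. Origin at the centre of its underside. In one (not told which; looks and weight do not show) a 0.25 kg weight slides freely, 21 mm either way along x: after sideways strokes along x of 30 mm or more at about 0.3 m/s it knocks and rests off centre, felt as jerk and moment. The others are packed fast
- case_c: one of three identical sealed boxes, blue with grey lid: 84 mm long (own x), 56 mm wide (y), 60 mm tall, 0.3 to 0.43 kg. Origin at the centre of its underside. In one (not told which; looks and weight do not show) a 0.25 kg weight slides freely, 21 mm either way along x: after sideways strokes along x of 30 mm or more at about 0.3 m/s it knocks and rests off centre, felt as jerk and moment. The others are packed fast
- mat: flat black rubber mat, 112 x 330 x 4 mm, fixed to the bench, its long side (y axis) roughly from the robot's right to its left; three places, each outlined in white, 100 x 72 mm, 120 mm apart along y. Origin at the centre of its underside. The cases stand on the places with their long side across the mat (x), within 0.15 rad
- place_left (a point): centre of the left place on the mat's top (as seen by the robot), 4 mm above the bench
- place_middle (a point): centre of the middle place on the mat's top (as seen by the robot), 4 mm above the bench
- place_right (a point): centre of the right place on the mat's top (as seen by the robot), 4 mm above the bench
- tray: empty white plastic tray, 100 x 140 mm and 30 mm high, walls 2 mm, fixed to the bench beyond the mat. Origin at the centre of its underside
- vial_2: bystander: small glass vial with a black cap, 26 mm across, 55 mm tall, loose; origin at the centre of its underside
- eyepiece_spare: bystander: black eyepiece standing upright, 38 mm across, 52 mm tall, loose; origin at the centre of its underside
- tape_roll: bystander: roll of beige tape lying flat, 104 mm across, 25 mm high, loose; origin at the centre of its underside
Mind the look-alikes: they are no part of the job. Leave any red look-alike of the case_a alone.

How it is judged:
By the outcome, as a careful person would: the job done as asked, in the order asked, and still so for the second after the job is handed in, while the arm keeps its last pose, push and grip.
It also fails if it takes over 72 s, if anything falls off the work surface, if the arm or the gripper's body presses on something with over 40 N, if the wrist force passes 120 N, or if a joint passes its speed limit or range.

## Robot

A 6-joint arm with a two-finger parallel gripper is mounted at the origin on a cart in front of the work surface, level with it; the furniture and walls round the work are solid. World frame = base frame: x ahead of the robot, y to its left, z up, the work surface at z = 0. Lengths are in m, angles in rad, forces in N, time in s.
With the tool pointing down it reaches from about 0.225 to 0.875 m from the base axis. Payload 3.4 kg.
Tool frame: the origin (TCP) lies on the centre line of the jaws, within the pads' length; the fingertips stand 17 mm ahead of it and the grasp point (between the pads) lies 2 mm behind it (manip.finger_overhang is the distance from the TCP to the fingertips, in m); y points along the fingers, x is the direction in which the jaws open and shut, and the axes are right-handed (so a half turn about y gives the same grasp; the last joint's range is limited). The gripper opens to 85 mm and grips with 20 to 120 N. Pads are 22 mm wide; open, the fingers measure 114 mm over their backs; the gripper's body (76 mm by 85 mm) begins 54 mm behind the grasp point. The pads swing forward as they close: fully open they stand 13 mm farther back than shut.
Start: joints at [-1.331, 0.276, 1.505, -0, 1.361, -0.121], TCP at [0.203, -0.538, 0.248] pointing down, gripper open.
Joint ranges: [-2.89, 2.89], [-0.75, 2.08], [0.22, 2.7], [-1.18, 4.32], [0.11, 2.71], [-2.7, 2.7]. Speed limits (rad/s): [2.57, 2.57, 3.14, 3.14, 3.14, 3.14].

## Interface

Orientations are given as a unit quaternion [w, x, y, z].
In Python, from rig import manip gives the robot as it stands.
- The arm moves only by the tool arm_command, never from a script. Its argument "commands" is a list of rows, each a list of 3 entries, a list of its own where there are three numbers: the finger opening in cm, from 0 to 8.54, then the shift along the world's x, y, z in cm, then the turn about the world's z in rad. A call has 1 to 12 rows; each row shifts and turns the commanded pose from where the row before left it; what a row does not reach is not made up. A row lasts 1/10 s, in which the tool goes at most 50 mm and 8.59 degrees, less where a joint would pass 70% of its speed; a pose out of reach is approached as far as the arm can. A call with a gripper value outside its range is refused whole. The fingers move at their own pace and stop on an object; "grip_force" is the grip in N (left out, the last holds). Time passes only in rows, so rows that do not move let the fingers close. It gives the time, the measured TCP pose, the force and the opening at its end, in the units of the state.
- manip.get_state(): the state, without advancing time (a new reading comes with each control period).
- manip.get_image(name): name is "scene" or "top" or "wrist"; returns a dict with "pixels" (384x512x3 uint8, red, green, blue), "range_z" (384x512 float32, m along the optical axis (not along the pixel's ray), 0 where there is no reading), "intrinsics" (3x3 intrinsics, pixels), "R" (3x3) and "t" (3): a world point X has camera coordinates R X + t. Camera axes: x right, y down, z forward; pixel columns grow to the right and rows downward; lengths in m; the calibration is good to about 2 mm. A picture is of the moment at which its call begins.
- manip.sign_off(): hands the job in, once; it reports no verdict.
The state is a dict: "clock": time; "qpos": joint angles; "qd": joint speeds; "effort": joint torques, N m; "position": TCP position; "ee_rot": TCP orientation; "contact_force": force on the tool from outside, world axes, zero at the start; "moment": the same for the moment, N m; "width": finger opening in m.
Only numpy, scipy, OpenCV 4.12 (cv2) and the standard library are available. Lean on these libraries where they do the work, as an engineer would, in place of code of your own. Each camera call takes 0.05 s, during which the arm holds its last target.

## Working session

There is one attempt and no reset: what is moved stays moved. The work goes in short steps, Python scripts to look and compute and a tool call to move; the robot and the scene stay as the last step left them, time stands still between calls to the robot, and variables do not carry over. Pictures are saved under pics/ and viewed, and the job is handed in when it is done.

Besides the shell and the picture viewer there is one more tool, called after "Request:" by a JSON object that holds its "name" and its "arguments". arm_command: Moves the arm, as the interface text tells. Its arguments: {"type":"object","properties":{"commands":{"type":"array"},"grip_force":{"type":"number"}},"required":["commands"]}

```bash
ls; mkdir -p pics
python3 - <<'E'
from rig import manip
import cv2,numpy as np
s=manip.get_state();print(s)
for n in("scene","top"):
    d=manip.get_image(n);cv2.imwrite(f"pics/{n}0.png",d["pixels"][:,:,::-1]);np.savez(f"pics/{n}0.npz",**d)
    print(n,d["intrinsics"],d["R"],d["t"])
E
```

```text
pics
{'clock': 0.0, 'qpos': array([-1.33099374e+00,  2.76603310e-01,  1.50614512e+00, -2.62932554e-05,
        1.36068284e+00, -1.21000394e-01]), 'qd': array([-0.00100687,  0.00022597,  0.00023617, -0.0025608 , -0.00049444,
       -0.00103928]), 'effort': array([-1.94870256e-03, -4.16775692e+01, -2.45807683e+01, -3.41001714e-04,
        1.11053512e-02,  8.62497615e-06]), 'position': array([ 0.20285693, -0.53749582,  0.24743016]), 'ee_rot': array([ 0.58202377, -0.58117425,  0.40266398, -0.40167965]), 'contact_force': array([-0.11882148, -0.11944878,  0.10280474]), 'moment': array([ 0.06066572, -0.05948479, -0.07935197]), 'width': 0.0856416701405462}
scene [[363.77038053   0.         261.34224392]
 [  0.         363.77038053 194.38263467]
 [  0.           0.           1.        ]] [[-0.73639517 -0.67642071 -0.01331049]
 [-0.48086309  0.53713538 -0.69300524]
 [ 0.47591263 -0.50392519 -0.72080966]] [0.42265146 0.29479849 0.73284734]
top [[432.01166939   0.         248.98899076]
 [  0.         432.01166939 190.22391805]
 [  0.           0.           1.        ]] [[-1.29545370e-02 -9.99916084e-01 -7.67583344e-05]
 [-9.90050407e-01  1.28374778e-02 -1.40126340e-01]
 [ 1.40115566e-01 -1.73927723e-03 -9.90133629e-01]] [0.01139523 0.55174954 1.32281442]
```

View pics/scene0.png

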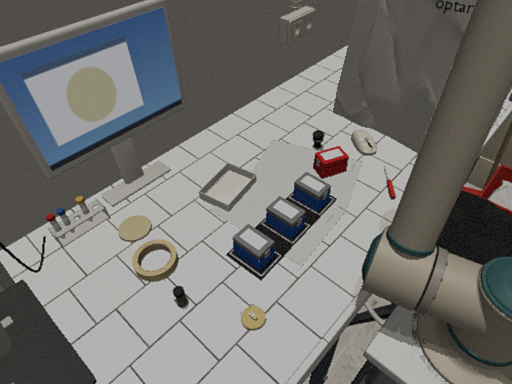

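View pics/top0.png

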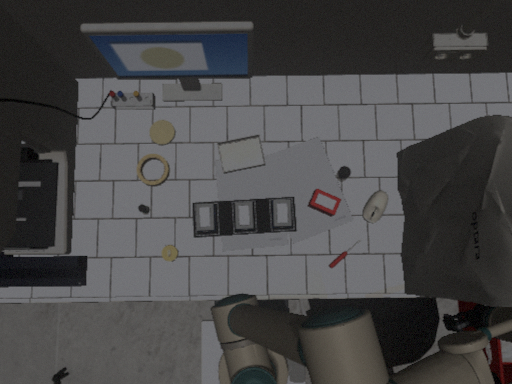

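```bash
cat > h.py <<'E'
import cv2,numpy as np
def cloud(d):
    K,R,t=d["intrinsics"],d["R"],d["t"];z=d["range_z"]
    v,u=np.mgrid[:z.shape[0],:z.shape[1]]
    c=np.stack([(u-K[0,2])/K[0,0]*z,(v-K[1,2])/K[1,1]*z,z],-1)
    return (c-t)@R
def rect(p):
    r=cv2.minAreaRect((p[:,:2]*1000).astype(np.float32));return np.round(r[0],1),np.round(r[1],1),round(r[2],2)
E
python3 - <<'E'
from h import *
for n in("top","scene"):
    d=dict(np.load(f"pics/{n}0.npz"));P=cloud(d);px=d["pixels"].astype(int);z0=d["range_z"]>0
    r,g,b=px[...,0],px[...,1],px[...,2]
    X,Y,Z=P[...,0],P[...,1],P[...,2]
    reg=z0&(X>.25)&(X<.75)&(abs(Y)<.45)
    m=reg&(Z>.015)&(Z<.12)
    k,l,st,ce=cv2.connectedComponentsWithStats(m.astype(np.uint8))
    for i in range(1,k):
        if st[i,4]<25: continue
        q=l==i;p=P[q];zt=np.percentile(p[:,2],95);top=p[p[:,2]>zt-.008]
        print(n,np.round(ce[i]),st[i,4],"zmax%.3f"%zt,rect(top),px[q].mean(0).round(), "all",p.min(0).round(3),p.max(0).round(3))
d=dict(np.load("pics/top0.npz"))
c=d["pixels"][120:260,180:360,::-1];cv2.imwrite("pics/crop0.png",cv2.resize(c,None,fx=4.4,fy=4.2,interpolation=cv2.INTER_CUBIC))
E
```

```text
top [243. 152.] 160 zmax0.033 (array([674.7,  30.4]), array([101. , 139.8]), 10.9) [74. 73. 73.] all [ 0.613 -0.045  0.015] [0.738 0.106 0.035]
top [152. 169.] 392 zmax0.029 (array([627.1, 315.9]), array([101. ,  98.9]), 89.69) [101.  92.  73.] all [0.576 0.265 0.016] [0.677 0.367 0.033]
top [344. 172.] 119 zmax0.055 (array([ 604.8, -296.9]), array([35.5, 34.6]), 31.26) [38. 37. 38.] all [ 0.588 -0.312  0.025] [ 0.624 -0.277  0.059]
top [324. 202.] 561 zmax0.064 (array([ 510.8, -229.2]), array([83.9, 55.6]), 64.67) [98. 66. 68.] all [ 0.469 -0.278  0.015] [ 0.551 -0.18   0.069]
top [376. 206.] 500 zmax0.037 (array([ 499.6, -396.4]), array([48.7, 91.5]), 61.17) [97. 95. 89.] all [ 0.451 -0.434  0.015] [ 0.547 -0.358  0.043]
top [281. 213.] 535 zmax0.068 (array([478.2, -93.6]), array([55.9, 83.6]), 89.39) [85. 86. 88.] all [ 0.434 -0.122  0.016] [ 0.521 -0.066  0.072]
top [205. 217.] 544 zmax0.068 (array([468.5, 143.5]), array([83.4, 55.8]), 1.15) [86. 87. 89.] all [0.425 0.114 0.019] [0.512 0.172 0.071]
top [243. 215.] 507 zmax0.068 (array([470.7,  23.6]), array([55.4, 83.1]), 89.65) 
[... 829 characters left out ...]
ax0.066 (array([476.2, -94.6]), array([84.3, 58.4]), 0.12) [80. 86. 95.] all [ 0.432 -0.124  0.015] [ 0.519 -0.064  0.069]
scene [285. 216.] 1043 zmax0.066 (array([470. ,  23.6]), array([85.2, 56.9]), 1.54) [84. 89. 97.] all [ 0.426 -0.006  0.015] [0.512 0.053 0.068]
scene [254. 245.] 1179 zmax0.066 (array([466.4, 143.9]), array([85.8, 55.8]), 1.17) [ 89.  94. 101.] all [0.423 0.114 0.015] [0.509 0.173 0.068]
scene [154. 259.] 748 zmax0.027 (array([625.6, 315.6]), array([102.5, 103. ]), 33.57) [140. 126.  95.] all [0.574 0.264 0.015] [0.679 0.366 0.029]
scene [179. 295.] 196 zmax0.056 (array([497.6, 339.6]), array([22.3, 22. ]), 7.39) [39. 40. 35.] all [0.485 0.328 0.015] [0.509 0.353 0.057]
```

View pics/crop0.png

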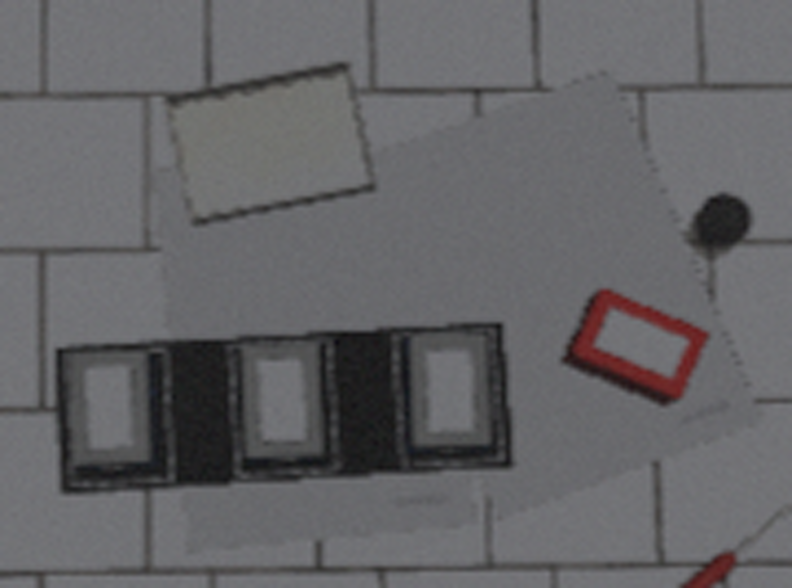

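Candidates: blue boxes at top-view pixels (205,217) left, (243,215) middle and (281,213) right, plus a red look-alike at (324,202). The close crop confirms three blue/grey boxes standing in the white-outlined places, with the red one off the mat. I pick the blue ones. Tray centre is about (0.674, 0.030).

```bash
cat >> h.py <<'E'
from scipy.spatial.transform import Rotation as Ro
def tool(s):
    R=Ro.from_quat(np.roll(s["ee_rot"],-1)).as_matrix()
    return R
E
python3 - <<'E'
from rig import manip
from h import *
s=manip.get_state();R=tool(s);print(R.round(3), np.arctan2(R[1,0],R[0,0]), manip.finger_overhang)
print(np.array([.4675,.1437])-s["position"][:2])
E
```

```text
[[ 0.353 -0.     0.936]
 [-0.936  0.002  0.353]
 [-0.002 -1.     0.   ]] -1.2100089641955072 0.017
[0.26463259 0.68124318]
```

Request:
{"name": "arm_command", "arguments": {"commands": [[8.5, [1.8, 4.5, 0], -0.07], [8.5, [1.8, 4.5, 0], -0.07], [8.5, [1.8, 4.5, 0], -0.07], [8.5, [1.8, 4.5, 0], -0.07], [8.5, [1.8, 4.5, 0], -0.061], [8.5, [1.8, 4.5, 0], 0], [8.5, [1.8, 4.5, 0], 0], [8.5, [1.8, 4.5, 0], 0], [8.5, [1.8, 4.5, 0], 0], [8.5, [1.8, 4.5, 0], 0], [8.5, [1.8, 4.5, 0], 0], [8.5, [1.8, 4.5, 0], 0]], "grip_force": 20}}

```text
clock: 1.3
position: [0.4191, 0.004, 0.2483]
ee_rot: [-0.505, 0.505, -0.495, 0.495]
contact_force: [0.7, -1.1, 0.4]
width: 0.0847
```

Request:
{"name": "arm_command", "arguments": {"commands": [[8.5, [1.6, 4.6, 0], 0], [8.5, [1.6, 4.6, 0], 0], [8.5, [1.6, 4.8, -1], 0], [8.5, [0, 0, -4], 0], [8.5, [0, 0, -4], 0], [8.5, [0, 0, -1], 0], [8.5, [0, 0, 0], 0]]}}

```text
clock: 2.0
position: [0.4652, 0.1403, 0.1472]
ee_rot: [-0.504, 0.506, -0.496, 0.494]
contact_force: [-0.3, 0.3, -0.9]
width: 0.085
```

Run:
```python
from rig import manip
from h import *
s=manip.get_state();R=tool(s);print(s["position"],np.arctan2(R[1,0],R[0,0]),R[:,1],s["moment"],s["contact_force"])
d=manip.get_image("wrist");cv2.imwrite("pics/w1.png",d["pixels"][:,:,::-1]);P=cloud(d);v=d["range_z"]>0
m=v&(P[...,2]>.05)&(P[...,2]<.08)&(abs(P[...,1])<.3)
k,l,st,ce=cv2.connectedComponentsWithStats(m.astype(np.uint8))
for i in range(1,k):
    if st[i,4]>200: print(ce[i].round(),st[i,4],rect(P[l==i]),P[l==i].mean(0))
```

```text
[0.46519227 0.14026903 0.14721716] -1.551116203007168 [-4.37845904e-03 -7.64940818e-04 -9.99990122e-01] [ 0.01443713 -0.00506962 -0.0157188 ] [-0.27307897  0.26572773 -0.93949577]
[248. 194.] 7554 (array([469.3, 141.9]), array([84.8, 56.1]), 1.8) [0.47217205 0.14195584 0.06481993]
[400. 193.] 8236 (array([472.6,  22. ]), array([84.7, 56.6]), 1.95) [0.4752512  0.02496544 0.06422501]
[505. 214.] 715 (array([464.3, -67.9]), array([59.8,  6.4]), 4.31) [ 0.45710335 -0.06827176  0.05593802]
```

View pics/w1.png

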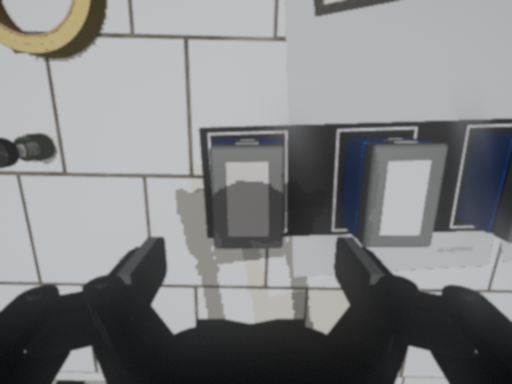

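Request:
{"name": "arm_command", "arguments": {"commands": [[8.5, [0.3, 0.2, -4], 0.008], [8.5, [0, 0, -4], 0], [8.5, [0, 0, -2], 0], [8.5, [0, 0, -1.1], 0], [8.5, [0, 0, 0], 0], [8.5, [0, 0, 0], 0]]}}

```text
clock: 2.65
position: [0.4713, 0.1426, 0.0392]
ee_rot: [0.508, -0.506, 0.492, -0.494]
contact_force: [0.9, 0.7, 0.2]
width: 0.0849
```

Run:
```python
from rig import manip
from h import *
s=manip.get_state();R=tool(s);print(s["position"],np.arctan2(R[1,0],R[0,0]),s["moment"],s["contact_force"])
d=manip.get_image("scene");cv2.imwrite("pics/s2.png",cv2.resize(d["pixels"][120:320,150:400,::-1],None,fx=3,fy=3))
```

```text
[0.47126347 0.14255258 0.03923566] -1.5434472836469046 [ 0.08695808 -0.0276136  -0.06362626] [0.90489365 0.675353   0.20713947]
```

View pics/s2.png

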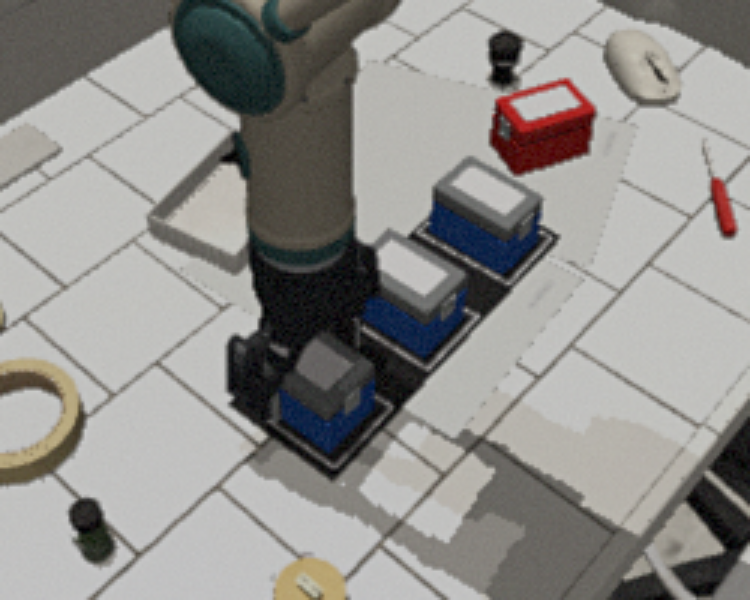

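Request:
{"name": "arm_command", "arguments": {"commands": [[5, [0, 0, 0], 0], [5, [0, 0, 0], 0], [5, [0, 0, 0], 0], [5, [0, 0, 0], 0], [5, [0, 0, 0], 0], [5, [0, 0, 0], 0], [5, [0, 0, 0], 0]], "grip_force": 20}}

```text
clock: 3.4
position: [0.4703, 0.1425, 0.0387]
ee_rot: [0.507, -0.506, 0.492, -0.493]
contact_force: [-1.7, -0.4, 7.7]
width: 0.0557
```

```bash
cat > rd.py <<'E'
# repeated readings: each dummy camera call lets 0.05 s pass
import sys
from rig import manip
from h import *
n=int(sys.argv[1]) if len(sys.argv)>1 else 8
A=[];B=[];E=[];Q=[]
for i in range(n):
    s=manip.get_state();A.append(np.r_[s["position"],s["contact_force"]]);B.append(s["moment"]);E.append(s["effort"]);Q.append(s["width"])
    manip.get_image("wrist")
A=np.array(A);B=np.array(B);E=np.array(E)
print("t",s["clock"],"pos",A[:,:3].mean(0).round(4),"sd",A[:,:3].std(0).round(4),"w",np.mean(Q).round(4))
print("F",A[:,3:].mean(0).round(2),A[:,3:].std(0).round(2),"M",B.mean(0).round(3),B.std(0).round(3))
print("eff",E.mean(0).round(3),E.std(0).round(3))
R=tool(s);print("yaw",np.arctan2(R[1,0],R[0,0]).round(4))
E
python3 rd.py 4
```

```text
t 3.55 pos [0.4702 0.1425 0.0387] sd [0. 0. 0.] w 0.0558
F [-0.8  -1.37  6.8 ] [0.8  0.68 0.75] M [-0.081  0.045  0.028] [0.02  0.019 0.022]
eff [ 3.680e-01 -3.538e+01 -1.476e+01  1.870e-01 -2.600e-01  1.800e-02] [0. 0. 0. 0. 0. 0.]
yaw -1.5427
```

Request:
{"name": "arm_command", "arguments": {"commands": [[5, [0, 0, 0.5], 0], [5, [0, 0, 1.0], 0], [5, [0, 0, 1.5], 0], [5, [0, 0, 1.0], 0], [5, [0, 0, 0], 0], [5, [0, 0, 0], 0]]}}

```text
clock: 4.2
position: [0.4694, 0.1425, 0.0777]
ee_rot: [0.507, -0.507, 0.493, -0.493]
contact_force: [-0.5, 0.6, -4.0]
width: 0.056
```

```bash
python3 rd.py 8
python3 - <<'E'
from rig import manip
from h import *
d=manip.get_image("scene");cv2.imwrite("pics/s3.png",cv2.resize(d["pixels"][120:320,150:400,::-1],None,fx=3,fy=3))
E
```

```text
t 4.55 pos [0.4691 0.1425 0.0772] sd [0.0002 0.     0.0002] w 0.0558
F [ 0.03  0.41 -3.52] [0.26 0.44 0.61] M [ 0.008  0.001 -0.005] [0.013 0.029 0.029]
eff [ 7.0000e-03 -3.9346e+01 -1.9112e+01  1.0000e-03 -4.0000e-03  0.0000e+00] [0.003 0.173 0.172 0.    0.024 0.   ]
yaw -1.543
```

View pics/s3.png

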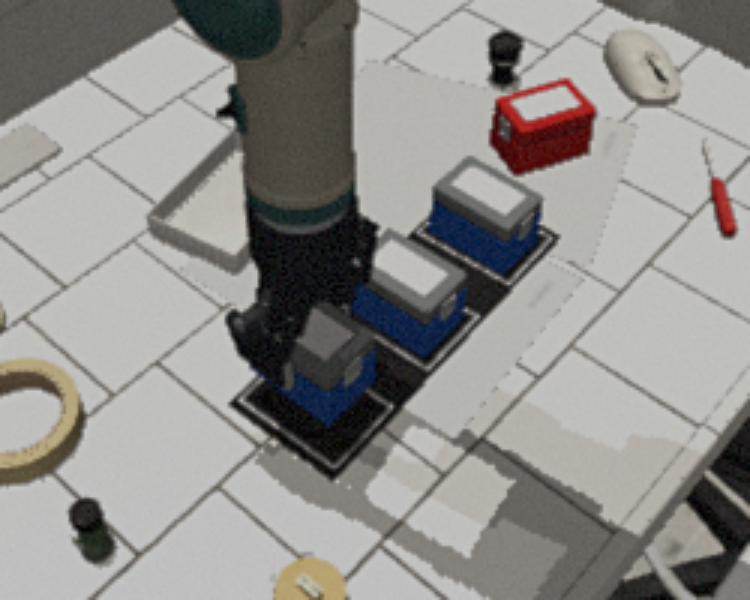

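Request:
{"name": "arm_command", "arguments": {"commands": [[5, [1.7, 0, 0], 0], [5, [0, 0, 0], 0], [5, [-3.5, -0.1, 0], 0], [5, [0, 0, 0], 0], [5, [3.5, 0.1, 0], 0], [5, [0, 0, 0], 0], [5, [-3.5, -0.1, 0], 0], [5, [0, 0, 0], 0], [5, [3.5, 0.1, 0], 0], [5, [0, 0, 0], 0], [5, [0, 0, 0], 0]]}}

```text
clock: 5.75
position: [0.4868, 0.1425, 0.0776]
ee_rot: [-0.507, 0.507, -0.493, 0.493]
contact_force: [-0.4, 0.5, -3.7]
width: 0.0556
```

```bash
python3 rd.py 12
```

```text
t 6.3 pos [0.4859 0.1425 0.0775] sd [0.0005 0.     0.0001] w 0.0557
F [ 0.11  0.1  -3.82] [0.44 0.35 0.57] M [ 0.012  0.004 -0.013] [0.027 0.026 0.026]
eff [-5.3000e-02 -4.0545e+01 -1.9493e+01 -3.0000e-03 -4.2000e-02 -0.0000e+00] [0.072 0.051 0.397 0.005 0.107 0.   ]
yaw -1.543
```

Request:
{"name": "arm_command", "arguments": {"commands": [[5, [-3.5, -0.1, 0], 0], [5, [0, 0, 0], 0], [5, [0, 0, 0], 0]]}}

```text
clock: 6.65
position: [0.4505, 0.1415, 0.0776]
ee_rot: [-0.507, 0.507, -0.493, 0.493]
contact_force: [0.1, -0.6, -3.5]
width: 0.0556
```

```bash
python3 rd.py 12
```

```text
t 7.2 pos [0.452  0.1416 0.0777] sd [0.0006 0.0001 0.0002] w 0.0557
F [-0.14 -0.05 -3.83] [0.45 0.53 0.47] M [ 0.01  -0.017  0.011] [0.031 0.029 0.031]
eff [ 6.1000e-02 -3.7562e+01 -1.8454e+01  4.0000e-03  6.6000e-02  0.0000e+00] [0.077 0.068 0.441 0.005 0.114 0.   ]
yaw -1.5431
```

```bash
sed -i 's/^R=tool/print("J5",E[:,4].round(3))\nR=tool/' rd.py; python3 rd.py 8
```

```text
t 7.6 pos [0.4515 0.1415 0.0776] sd [0. 0. 0.] w 0.0557
F [ 0.07  0.03 -3.56] [0.35 0.47 0.55] M [ 0.012 -0.017 -0.014] [0.032 0.021 0.039]
eff [-6.0000e-03 -3.7430e+01 -1.8715e+01  0.0000e+00  6.0000e-03  0.0000e+00] [0.002 0.004 0.008 0.    0.001 0.   ]
J5 [0.004 0.005 0.006 0.006 0.007 0.007 0.007 0.007]
yaw -1.543
```

Request:
{"name": "arm_command", "arguments": {"commands": [[5, [3.5, 0.1, 0], 0], [5, [0, 0, 0], 0], [5, [0, 0, 0], 0], [5, [0, 0, 0], 0], [5, [0, 0, 0], 0], [5, [0, 0, 0], 0], [5, [0, 0, 0], 0]]}}

```text
clock: 8.35
position: [0.4861, 0.1425, 0.0777]
ee_rot: [-0.507, 0.507, -0.493, 0.493]
contact_force: [-0.3, -0.8, -3.5]
width: 0.0557
```

```bash
python3 rd.py 8
```

```text
t 8.7 pos [0.4864 0.1425 0.0777] sd [0.0001 0.     0.    ] w 0.0558
F [-0.1  -0.03 -3.63] [0.53 0.68 0.21] M [ 0.004 -0.005  0.004] [0.012 0.026 0.026]
eff [ 5.0000e-03 -4.0623e+01 -1.9255e+01  1.0000e-03  1.0000e-02  0.0000e+00] [0.003 0.029 0.014 0.    0.002 0.   ]
J5 [0.014 0.013 0.012 0.01  0.009 0.008 0.008 0.007]
yaw -1.5429
```

Request:
{"name": "arm_command", "arguments": {"commands": [[5, [-1.7, 0, 0], 0], [5, [0, 0, 0], 0], [5, [0, 0, -1.5], 0], [5, [0, 0, -1.5], 0], [5, [0, 0, -0.6], 0], [5, [0, 0, -0.3], 0], [5, [0, 0, -0.1], 0], [5, [0, 0, 0], 0], [5, [0, 0, 0], 0]]}}

```text
clock: 9.65
position: [0.4691, 0.1424, 0.0386]
ee_rot: [-0.507, 0.507, -0.493, 0.493]
contact_force: [-4.3, -0.7, 6.3]
width: 0.0554
```

```bash
python3 rd.py 2
```

```text
t 9.7 pos [0.4691 0.1424 0.0386] sd [0. 0. 0.] w 0.0555
F [-4.91 -1.19  6.15] [0.56 0.54 0.16] M [-0.122  0.578 -0.003] [0.048 0.005 0.047]
eff [-7.6000e-02 -3.5921e+01 -1.7275e+01  7.5000e-02 -1.4260e+00 -9.0000e-03] [0.001 0.021 0.007 0.    0.002 0.   ]
J5 [-1.428 -1.424]
yaw -1.5429
```

Request:
{"name": "arm_command", "arguments": {"commands": [[6.2, [0, 0, 0], 0], [8.5, [0, 0, 0], 0], [8.5, [0, 0, 0], 0], [8.5, [0, 0, 0], 0], [8.5, [0, 0, 0], 0]]}}

```text
clock: 10.25
position: [0.4697, 0.1426, 0.0376]
ee_rot: [0.507, -0.507, 0.493, -0.493]
contact_force: [-0.0, -0.3, 0.1]
width: 0.0848
```

Request:
{"name": "arm_command", "arguments": {"commands": [[8.5, [0, 0, 2], 0], [8.5, [0, 0, 4], 0], [8.5, [0, 0, 4], 0], [8.5, [0, 0, 1], 0], [8.5, [0, -4, 0], 0], [8.5, [0, -4, 0], 0], [8.5, [0, -4, 0], 0], [8.5, [0, 0, 0], 0], [8.5, [0, 0, 0], 0]]}}

```text
clock: 11.15
position: [0.4691, 0.022, 0.147]
ee_rot: [-0.506, 0.506, -0.494, 0.493]
contact_force: [-0.4, 0.9, -0.6]
width: 0.085
```

```bash
cat > look.py <<'E'
import sys
from rig import manip
from h import *
s=manip.get_state();R=tool(s);print(s["clock"],s["position"].round(4),np.arctan2(R[1,0],R[0,0]).round(4),s["width"])
for n in ("wrist","scene","top"):
    d=manip.get_image(n);cv2.imwrite(f"pics/{n}{sys.argv[1]}.png",d["pixels"][:,:,::-1]);P=cloud(d);v=d["range_z"]>0
    m=v&(P[...,2]>.052)&(P[...,2]<.075)&(abs(P[...,1])<.2)&(P[...,0]<.56)&(P[...,0]>.4)
    k,l,st,ce=cv2.connectedComponentsWithStats(m.astype(np.uint8))
    for i in range(1,k):
        if st[i,4]>200: print(n,ce[i].round(),st[i,4],*rect(P[l==i]))
E
python3 look.py 4
```

```text
11.15 [0.4691 0.022  0.147 ] -1.5456 0.08498477613166082
wrist [401. 192.] 8219 [478.3 -95.6] [85.1 56.7] 0.72
wrist [251. 195.] 7523 [472.6  21.6] [84.7 56.1] 1.89
wrist [ 98. 197.] 8074 [468.2 141.4] [84.6 56.4] 1.8
scene [313. 185.] 555 [475.7 -94.2] [85.7 58.2] 0.92
scene [286. 211.] 676 [469.4  23.6] [85.  57.3] 2.65
scene [254. 241.] 823 [465.4 143.4] [86.1 57.2] 1.59
top [281. 213.] 502 [478.7 -93.8] [55.9 84.7] 89.5
top [202. 217.] 374 [466.2 148.2] [47.  83.2] 89.99
```

View pics/wrist4.png

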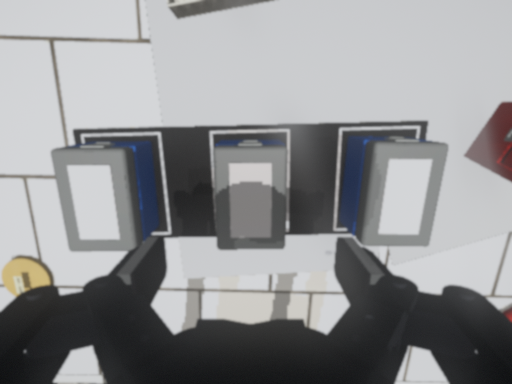

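Request:
{"name": "arm_command", "arguments": {"commands": [[8.5, [0, 0.1, -4], 0.008], [8.5, [0, 0, -4], 0], [8.5, [0, 0, -2], 0], [8.5, [0, 0, -1], 0], [8.5, [0, 0, 0], 0], [5, [0, 0, 0], 0], [5, [0, 0, 0], 0], [5, [0, 0, 0], 0], [5, [0, 0, 0], 0], [5, [0, 0, 0], 0], [5, [0, 0, 0], 0]], "grip_force": 20}}

```text
clock: 12.4
position: [0.4708, 0.0233, 0.039]
ee_rot: [0.51, -0.508, 0.49, -0.492]
contact_force: [0.3, 0.1, 6.7]
width: 0.0555
```

```bash
python3 rd.py 2
```

```text
t 12.45 pos [0.4708 0.0233 0.039 ] sd [0. 0. 0.] w 0.0556
F [ 0.41 -0.19  6.72] [0.06 0.28 0.03] M [-0.156  0.009  0.178] [0.012 0.001 0.008]
eff [-7.0000e-02 -3.3743e+01 -1.3806e+01  2.3600e-01  2.2000e-02  1.6500e-01] [0.002 0.    0.    0.    0.    0.   ]
J5 [0.022 0.023]
yaw -1.5346
```

Lift and shake the middle case the same way.

Request:
{"name": "arm_command", "arguments": {"commands": [[5, [0, 0, 0.5], 0], [5, [0, 0, 1.0], 0], [5, [0, 0, 1.5], 0], [5, [0, 0, 1.0], 0], [5, [0, 0, 0], 0], [5, [0, 0, 0], 0], [5, [0, 0, 0], 0]]}}

```text
clock: 13.2
position: [0.4688, 0.0236, 0.0771]
ee_rot: [-0.509, 0.509, -0.491, 0.491]
contact_force: [0.6, 0.3, -3.5]
width: 0.0558
```

```bash
python3 rd.py 8
```

```text
t 13.55 pos [0.4691 0.0236 0.0772] sd [0.0002 0.     0.0001] w 0.0557
F [ 0.01 -0.3  -3.67] [0.79 0.52 0.45] M [ 0.002 -0.007 -0.007] [0.036 0.034 0.02 ]
eff [ 4.0000e-03 -3.7202e+01 -1.8617e+01 -1.0000e-03  1.0000e-03  0.0000e+00] [0.002 0.118 0.077 0.    0.01  0.   ]
J5 [-0.022 -0.005  0.004  0.008  0.009  0.008  0.006  0.004]
yaw -1.5351
```

Request:
{"name": "arm_command", "arguments": {"commands": [[5, [1.7, 0, 0], 0], [5, [0, 0, 0], 0], [5, [-3.5, -0.1, 0], 0], [5, [0, 0, 0], 0], [5, [3.5, 0.1, 0], 0], [5, [0, 0, 0], 0], [5, [-3.5, -0.1, 0], 0], [5, [0, 0, 0], 0], [5, [3.5, 0.1, 0], 0], [5, [0, 0, 0], 0], [5, [0, 0, 0], 0], [5, [0, 0, 0], 0]]}}

```text
clock: 14.8
position: [0.4853, 0.0236, 0.0773]
ee_rot: [-0.508, 0.509, -0.492, 0.49]
contact_force: [0.4, 0.7, -3.7]
width: 0.0561
```

```bash
python3 rd.py 14
```

```text
t 15.45 pos [0.4859 0.0236 0.0775] sd [0.0005 0.     0.0001] w 0.0558
F [-0.02  0.11 -3.6 ] [0.4  0.46 0.4 ] M [-0.001  0.061  0.003] [0.034 0.035 0.022]
eff [-6.0000e-03 -3.8670e+01 -1.8995e+01  2.0000e-03 -5.9000e-02 -0.0000e+00] [0.019 0.064 0.188 0.    0.04  0.   ]
J5 [-0.19  -0.106 -0.06  -0.04  -0.035 -0.035 -0.037 -0.04  -0.043 -0.045
 -0.047 -0.048 -0.049 -0.05 ]
yaw -1.535
```

Request:
{"name": "arm_command", "arguments": {"commands": [[5, [-3.5, -0.1, 0], 0], [5, [0, 0, 0], 0], [5, [0, 0, 0], 0], [5, [0, 0, 0], 0], [5, [0, 0, 0], 0]]}}

```text
clock: 16.0
position: [0.4529, 0.0224, 0.0779]
ee_rot: [0.509, -0.508, 0.49, -0.492]
contact_force: [1.3, -1.1, -3.0]
width: 0.0557
```

```bash
python3 rd.py 14
```

```text
t 16.65 pos [0.4519 0.0225 0.0777] sd [0.0005 0.     0.0001] w 0.0557
F [-0.12 -0.18 -3.47] [0.6  0.48 0.44] M [-0.003 -0.058  0.012] [0.035 0.03  0.029]
eff [ 0.0000e+00 -3.5361e+01 -1.8291e+01 -4.0000e-03  4.4000e-02  0.0000e+00] [0.006 0.072 0.055 0.    0.008 0.   ]
J5 [0.065 0.042 0.034 0.034 0.035 0.038 0.04  0.042 0.044 0.045 0.046 0.047
 0.048 0.048]
yaw -1.535
```

The middle case rattles: the settled moment flips from +0.06 to -0.06 N m, where the left case stayed near zero. I'll put it back and test the third.

Request:
{"name": "arm_command", "arguments": {"commands": [[5, [1.8, 0.1, 0], 0], [5, [0, 0, 0], 0], [5, [0, 0, -1.5], 0], [5, [0, 0, -1.5], 0], [5, [0, 0, -0.6], 0], [5, [0, 0, -0.3], 0], [5, [0, 0, -0.1], 0], [5, [0, 0, 0], 0], [5, [0, 0, 0], 0]]}}

```text
clock: 17.6
position: [0.4671, 0.0236, 0.0395]
ee_rot: [-0.508, 0.51, -0.492, 0.49]
contact_force: [-7.7, -0.5, 15.5]
width: 0.0559
```

Request:
{"name": "arm_command", "arguments": {"commands": [[6.2, [0, 0, 0], 0], [8.5, [0, 0, 0], 0], [8.5, [0, 0, 0], 0], [8.5, [0, 0, 0], 0], [8.5, [0, 0, 0], 0]]}}

```text
clock: 18.1
position: [0.4696, 0.0235, 0.0375]
ee_rot: [-0.509, 0.509, -0.491, 0.491]
contact_force: [0.3, -0.3, 0.0]
width: 0.085
```

Request:
{"name": "arm_command", "arguments": {"commands": [[8.5, [0, 0, 2], 0], [8.5, [0, 0, 4], 0], [8.5, [0, 0, 4], 0], [8.5, [0, 0, 1], 0], [8.5, [0, -4, 0], 0], [8.5, [0, -4, 0], 0], [8.5, [0.5, -4, 0], 0], [8.5, [0, 0, 0], 0], [8.5, [0, 0, 0], 0]]}}

```text
clock: 19.0
position: [0.474, -0.0969, 0.1468]
ee_rot: [-0.508, 0.508, -0.492, 0.491]
contact_force: [-0.1, -0.1, -1.1]
width: 0.0848
```

```bash
python3 look.py 5
```

```text
19.0 [ 0.474  -0.0969  0.1468] -1.5374 0.08475555035766745
wrist [380. 151.] 1136 [ 518.8 -191.2] [17.6 48.1] 89.92
wrist [249. 194.] 7595 [478.5 -96. ] [85.  56.2] 0.33
wrist [ 98. 201.] 7942 [468.6  22.4] [84.6 56.5] 2.26
scene [312. 185.] 573 [475.9 -93.9] [58.2 85.4] 89.48
scene [287. 212.] 696 [465.3  24.7] [86.3 57.6] 2.17
scene [254. 241.] 817 [465.2 143.4] [85.6 56.6] 1.92
top [243. 217.] 497 [467.9  23.9] [55.3 84.2] 89.69
top [204. 217.] 510 [466.2 143.4] [83.5 55.7] 0.54
```

View pics/wrist5.png

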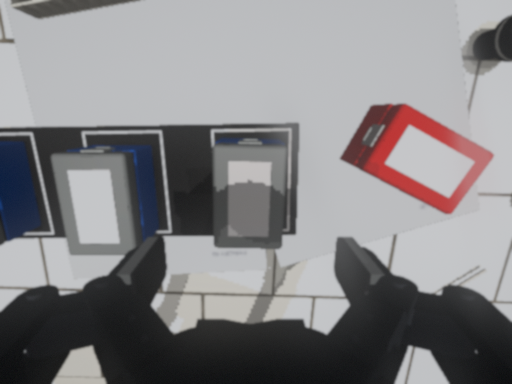

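Request:
{"name": "arm_command", "arguments": {"commands": [[8.5, [0.2, 0.2, -4], -0.028], [8.5, [0, 0, -4], 0], [8.5, [0, 0, -2], 0], [8.5, [0, 0, -1], 0], [8.5, [0, 0, 0], 0], [5, [0, 0, 0], 0], [5, [0, 0, 0], 0], [5, [0, 0, 0], 0], [5, [0, 0, 0], 0], [5, [0, 0, 0], 0], [5, [0, 0, 0], 0]], "grip_force": 20}}

```text
clock: 20.25
position: [0.4777, -0.095, 0.039]
ee_rot: [0.502, -0.502, 0.497, -0.499]
contact_force: [0.6, -1.0, 5.9]
width: 0.0559
```

Request:
{"name": "arm_command", "arguments": {"commands": [[5, [0, 0, 0.5], 0], [5, [0, 0, 1.0], 0], [5, [0, 0, 1.5], 0], [5, [0, 0, 1.0], 0], [5, [0, 0, 0], 0], [5, [0, 0, 0], 0], [5, [0, 0, 0], 0]]}}

```text
clock: 20.95
position: [0.4759, -0.0942, 0.0771]
ee_rot: [-0.502, 0.502, -0.499, 0.498]
contact_force: [-1.0, -0.3, -3.1]
width: 0.0559
```

```bash
python3 rd.py 6
```

```text
t 21.2 pos [ 0.476  -0.0943  0.0771] sd [0.0001 0.0001 0.0001] w 0.0557
F [-0.42  0.19 -3.77] [0.36 0.33 0.55] M [ 0.008 -0.003  0.002] [0.031 0.022 0.037]
eff [ 5.0000e-03 -3.8868e+01 -1.8979e+01  0.0000e+00  2.0000e-03  0.0000e+00] [0.001 0.11  0.085 0.    0.011 0.   ]
J5 [-0.021 -0.003  0.006  0.01   0.011  0.01 ]
yaw -1.563
```

Request:
{"name": "arm_command", "arguments": {"commands": [[5, [1.7, 0, 0], 0], [5, [0, 0, 0], 0], [5, [-3.5, 0, 0], 0], [5, [0, 0, 0], 0], [5, [3.5, 0, 0], 0], [5, [0, 0, 0], 0], [5, [-3.5, 0, 0], 0], [5, [0, 0, 0], 0], [5, [3.5, 0, 0], 0], [5, [0, 0, 0], 0], [5, [0, 0, 0], 0], [5, [0, 0, 0], 0]]}}

```text
clock: 22.45
position: [0.4922, -0.0941, 0.0773]
ee_rot: [-0.502, 0.502, -0.499, 0.497]
contact_force: [-0.6, -0.1, -3.7]
width: 0.0556
```

```bash
python3 rd.py 14
```

```text
t 23.1 pos [ 0.493  -0.0944  0.0776] sd [0.0005 0.0001 0.0001] w 0.0557
F [-0.21 -0.11 -3.79] [0.55 0.45 0.52] M [ 0.012 -0.012  0.006] [0.039 0.035 0.032]
eff [ 4.0000e-03 -4.0219e+01 -1.9272e+01 -0.0000e+00 -3.0000e-03 -0.0000e+00] [0.008 0.064 0.144 0.001 0.026 0.   ]
J5 [-0.089 -0.027  0.002  0.012  0.014  0.013  0.01   0.008  0.006  0.004
  0.003  0.001  0.001  0.   ]
yaw -1.563
```

Request:
{"name": "arm_command", "arguments": {"commands": [[5, [-3.5, 0, 0], 0], [5, [0, 0, 0], 0], [5, [0, 0, 0], 0], [5, [0, 0, 0], 0], [5, [0, 0, 0], 0]]}}

```text
clock: 23.65
position: [0.4595, -0.0947, 0.0779]
ee_rot: [0.502, -0.502, 0.498, -0.498]
contact_force: [-0.6, -0.7, -3.4]
width: 0.0558
```

```bash
python3 rd.py 14
```

```text
t 24.3 pos [ 0.4588 -0.0945  0.0776] sd [0.0003 0.0001 0.0001] w 0.0557
F [-0.14 -0.01 -3.84] [0.49 0.45 0.45] M [ 0.005 -0.    -0.018] [0.028 0.027 0.031]
eff [-4.0000e-03 -3.7071e+01 -1.8678e+01 -1.0000e-03 -3.0000e-03  0.0000e+00] [0.009 0.066 0.039 0.001 0.005 0.   ]
J5 [ 0.008 -0.005 -0.009 -0.01  -0.009 -0.007 -0.005 -0.004 -0.003 -0.002
 -0.001 -0.001 -0.    -0.   ]
yaw -1.563
```

The right case is packed (J5 effort is 0.000 at both ends). I'll put it back.

Request:
{"name": "arm_command", "arguments": {"commands": [[5, [1.8, 0, 0], 0], [5, [0, 0, 0], 0], [5, [0, 0, 0], 0], [5, [0, 0, -1.5], 0], [5, [0, 0, -1.5], 0], [5, [0, 0, -0.6], 0], [5, [0, 0, -0.3], 0], [5, [0, 0, -0.1], 0], [5, [0, 0, 0], 0], [5, [0, 0, 0], 0]]}}

```text
clock: 25.35
position: [0.4743, -0.094, 0.039]
ee_rot: [-0.501, 0.503, -0.499, 0.497]
contact_force: [-6.5, 1.7, 8.6]
width: 0.0557
```

Request:
{"name": "arm_command", "arguments": {"commands": [[6.2, [0, 0, 0], 0], [8.5, [0, 0, 0], 0], [8.5, [0, 0, 0], 0], [8.5, [0, 0, 0], 0], [8.5, [0, 0, 0], 0]]}}

```text
clock: 25.85
position: [0.4767, -0.0945, 0.0376]
ee_rot: [0.502, -0.502, 0.498, -0.498]
contact_force: [0.0, -0.5, -0.6]
width: 0.0848
```

Request:
{"name": "arm_command", "arguments": {"commands": [[8.5, [0, 0, 2], 0], [8.5, [0, 0, 4], 0], [8.5, [0, 0, 4], 0], [8.5, [0, 0, 1], 0], [8.5, [-0.5, 4, 0], 0.02], [8.5, [-0.5, 4, 0], 0.02], [8.5, [0, 3.8, 0], 0], [8.5, [0, 0, 0], 0], [8.5, [0, 0, 0], 0]]}}

```text
clock: 26.75
position: [0.4661, 0.024, 0.1471]
ee_rot: [-0.512, 0.513, -0.487, 0.487]
contact_force: [-0.6, -1.1, 0.5]
width: 0.0849
```

```bash
python3 look.py 6
```

```text
26.75 [0.4661 0.024  0.1471] -1.5206 0.08489776441510669
wrist [100. 190.] 8243 [468.  141.4] [84.9 56.5] 1.78
wrist [401. 196.] 8078 [475.1 -94. ] [84.7 56.5] 0.53
wrist [251. 197.] 7527 [468.4  23.2] [84.9 56.1] 2.03
scene [313. 186.] 569 [471.9 -92.4] [86.3 57.5] 0.86
scene [287. 213.] 680 [465.3  25.5] [85.5 56.8] 2.41
scene [254. 241.] 821 [465.1 143.4] [86.3 57.6] 0.29
top [281. 214.] 497 [474.3 -93. ] [55.7 86.9] 88.9
top [202. 217.] 373 [466.3 148.1] [47.2 83.6] 89.93
```

View pics/wrist6.png

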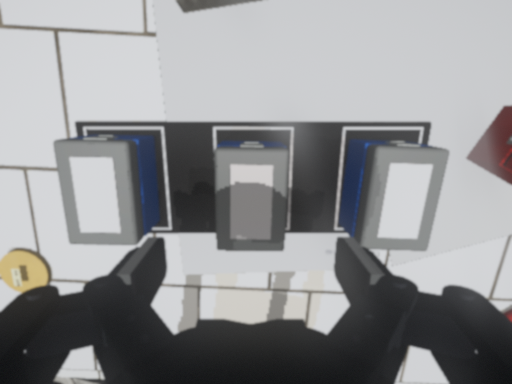

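Run:
```python
from rig import manip
from h import *
for n in("wrist","scene"):
    d=manip.get_image(n);P=cloud(d);px=d["pixels"].astype(int)
    X,Y,Z=P[...,0],P[...,1],P[...,2]
    m=(d["range_z"]>0)&(px.max(2)<45)&(Z<.009)&(Z>-.003)&(X>.38)&(X<.56)&(Y>-.17)&(Y<.23)
    k,l,st,ce=cv2.connectedComponentsWithStats(m.astype(np.uint8))
    m=np.isin(l,[i for i in range(1,k) if st[i,4]>60])
    p=P[m];p=p[:,:2]
    # white lines inside the mat region
    print(n,m.sum(),rect(np.c_[p,p[:,:1]]))
```

```text
wrist 1005 (array([450.1,  78.8]), array([37.3, 38.5]), 5.07)
scene 832 (array([467.4,  63.4]), array([108. , 245.7]), 2.56)
```

Run:
```python
from h import *
for n,d in (("top",dict(np.load("pics/top0.npz"))),("scene",dict(np.load("pics/scene0.npz")))):
    P=cloud(d);px=d["pixels"].astype(int)
    X,Y,Z=P[...,0],P[...,1],P[...,2]
    for th in (40,50,60):
        m=(d["range_z"]>0)&(px.max(2)<th)&(Z<.011)&(Z>-.004)&(X>.38)&(X<.56)&(Y>-.17)&(Y<.23)
        m=cv2.morphologyEx(m.astype(np.uint8),cv2.MORPH_OPEN,np.ones((2,2)))>0
        p=P[m];c,s,a=rect(p);print(n,th,m.sum(),c,s,a)
import math
```

```text
top 40 960 [441.4  22.1] [162. 313.] 2.89
top 50 1112 [441.8  17. ] [162.3 326.3] 2.51
top 60 1542 [442.6  17. ] [163.8 327.8] 2.7
scene 40 703 [358.6 246.4] [206.3 683.5] 28.65
scene 50 871 [359.7 242.2] [210.7 690. ] 28.1
scene 60 1041 [362.  236.3] [213.6 701.2] 27.75
```

Run:
```python
from rig import manip
from h import *
d=manip.get_image("wrist");K,R,t=d["intrinsics"],d["R"],d["t"]
def proj(u,v,z=.004):
    r=R.T@np.array([(u-K[0,2])/K[0,0],(v-K[1,2])/K[1,1],1]);o=-R.T@t
    return (o+r*(z-o[2])/r[2])[:2].round(4)
for p in[(77,122),(429,122),(190,233),(315,233),(215,128),(293,127),(85,128),(164,128),(343,127),(421,127)]:print(p,proj(*p))
cv2.imwrite("pics/w7.png",cv2.resize(d["pixels"][105:260,60:440,::-1],None,fx=2.1,fy=3.2))
```

```text
(77, 122) [0.5192 0.1847]
(429, 122) [ 0.5341 -0.1402]
(190, 233) [0.4131 0.0816]
(315, 233) [ 0.4189 -0.0468]
(215, 128) [0.5196 0.0573]
(293, 127) [ 0.5238 -0.015 ]
(85, 128) [0.5141 0.1779]
(164, 128) [0.5174 0.1046]
(343, 127) [ 0.526  -0.0614]
(421, 127) [ 0.5293 -0.1338]
```

View pics/w7.png

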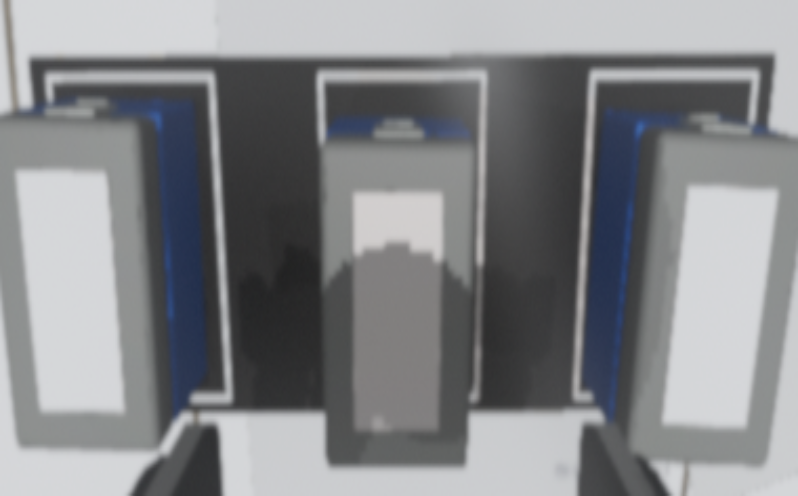

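Run:
```python
from h import *
for n in("top","scene"):
    d=dict(np.load(f"pics/{n}0.npz"));P=cloud(d);v=d["range_z"]>0
    X,Y,Z=P[...,0],P[...,1],P[...,2]
    m=v&(X>.56)&(Z>.07)&(abs(Y)<.4)&(X<1.2);print(n,P[m].min(0),np.percentile(P[m][:,0],[1,5,20]))
```

```text
top [ 0.84338925 -0.3999418   0.07003371] [0.86180908 0.86262882 0.86392255]
scene [ 0.84295969 -0.39997002  0.0700303 ] [0.86020613 0.86129779 0.86262521]
```

Request:
{"name": "arm_command", "arguments": {"commands": [[8.5, [0, 0, -4], -0.013], [8.5, [0, 0, -4], 0], [8.5, [0, 0, -2], 0], [8.5, [0, 0, -1], 0], [8.5, [0, 0, 0], 0], [5, [0, 0, 0], 0], [5, [0, 0, 0], 0], [5, [0, 0, 0], 0], [5, [0, 0, 0], 0], [5, [0, 0, 0], 0], [5, [0, 0, 0], 0]], "grip_force": 20}}

```text
clock: 28.15
position: [0.4677, 0.0234, 0.0389]
ee_rot: [0.509, -0.508, 0.49, -0.492]
contact_force: [0.4, -0.7, 6.5]
width: 0.056
```

Request:
{"name": "arm_command", "arguments": {"commands": [[5, [0, 0, 0.5], 0], [5, [0, 0, 1], 0], [5, [0, 0, 2], 0], [5, [0, 0, 2], 0], [5, [0, 0, 1.5], 0], [5, [0, 0, 1], 0], [5, [0, 0, 0], 0], [5, [0, 0, 0], 0]]}}

```text
clock: 28.95
position: [0.466, 0.0236, 0.1174]
ee_rot: [-0.508, 0.509, -0.491, 0.491]
contact_force: [-0.7, -0.4, -4.6]
width: 0.0558
```

```bash
python3 rd.py 2;python3 look.py 8
```

```text
t 29.0 pos [0.4658 0.0236 0.1172] sd [0.0001 0.     0.0002] w 0.0559
F [-0.42  0.19 -4.23] [0.24 0.57 0.37] M [0.003 0.007 0.004] [0.022 0.034 0.012]
eff [ 9.0000e-03 -3.6180e+01 -2.1015e+01 -1.0000e-03 -2.8000e-02 -0.0000e+00] [0.    0.065 0.078 0.    0.007 0.   ]
J5 [-0.035 -0.022]
yaw -1.5359
29.05 [0.4656 0.0236 0.1168] -1.536 0.05570103028290428
wrist [ 76. 203.] 10972 [468.1 141.4] [84.8 56.9] 1.62
wrist [423. 204.] 10926 [474.9 -93.9] [85.  56.7] 0.52
scene [316. 187.] 459 [468.2 -92.2] [78.2 57.1] 2.28
scene [254. 241.] 816 [465.4 143.5] [86.9 57.3] 0.73
top [281. 214.] 499 [474.3 -93.3] [56.2 87.1] 89.05
top [202. 217.] 399 [466.4 148.3] [47.  83.6] 89.84
```

View pics/scene8.png

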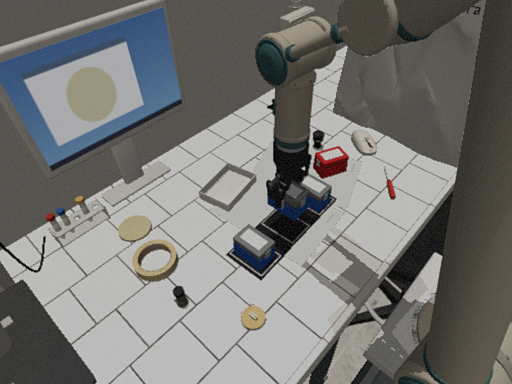

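Request:
{"name": "arm_command", "arguments": {"commands": [[5, [1, 0, 0], 0], [5, [2, 0, 0], 0], [5, [3, 0.1, 0], 0], [5, [3, 0.1, 0], 0], [5, [3, 0.1, 0], 0], [5, [3, 0.1, 0], 0], [5, [2.8, 0.1, 0], 0], [5, [2, 0.1, 0], 0], [5, [1, 0, 0], 0], [5, [0, 0, 0], 0], [5, [0, 0, 0], 0], [5, [0, 0, 0], 0]]}}

```text
clock: 30.4
position: [0.6731, 0.0295, 0.1174]
ee_rot: [-0.508, 0.509, -0.492, 0.491]
contact_force: [-0.4, -0.1, -4.5]
width: 0.0562
```

Request:
{"name": "arm_command", "arguments": {"commands": [[5, [0, 0, 0], 0], [5, [0, 0, 0], 0], [5, [0, 0, 0], 0], [5, [0, 0, 0], 0], [5, [0, 0, 0], 0], [5, [0, 0, 0], 0]]}}

```text
clock: 31.0
position: [0.6745, 0.0295, 0.1177]
ee_rot: [-0.509, 0.509, -0.491, 0.491]
contact_force: [0.7, -0.9, -3.7]
width: 0.0561
```

```bash
python3 rd.py 6;python3 look.py 9
python3 - <<'E'
from rig import manip
from h import *
for n in("scene","top","wrist"):
    d=manip.get_image(n)
    P=cloud(d);v=d["range_z"]>0
    X,Y,Z=P[...,0],P[...,1],P[...,2]
    px=d["pixels"].astype(int)
    m=v&(X>.6)&(X<.76)&(Y>-.03)&(Y<.1)&(Z>.06)&(Z<.16)
    print(n,m.sum(), P[m].min(0).round(3) if m.any() else'',P[m].max(0).round(3) if m.any() else '')
    b=m&(px[...,2]>px[...,0]+25)
    if b.sum()>5: print(" blue",P[b].min(0).round(3),P[b].max(0).round(3))
    if n=="scene": cv2.imwrite("pics/s9c.png",cv2.resize(d["pixels"][100:260,150:350,::-1],None,fx=4,fy=3.7,interpolation=cv2.INTER_CUBIC))
E
```

```text
t 31.25 pos [0.6745 0.0295 0.1176] sd [0. 0. 0.] w 0.0559
F [-0.04  0.01 -3.51] [0.4  0.61 0.33] M [-0.002 -0.01   0.009] [0.023 0.022 0.026]
eff [ 1.0000e-03 -5.5423e+01 -2.3680e+01 -1.0000e-03  1.4000e-02 -0.0000e+00] [0.001 0.013 0.001 0.    0.    0.   ]
J5 [0.015 0.014 0.014 0.014 0.014 0.014]
yaw -1.536
31.3 [0.6745 0.0295 0.1176] -1.536 0.056118335324483515
scene [313. 186.] 575 [471.9 -93.1] [86.2 58.8] 1.74
scene [254. 241.] 823 [464.9 143.9] [84.9 56.6] 1.92
top [281. 214.] 499 [474.2 -92.9] [86.6 56.3] 0.4
scene 955 [ 0.627 -0.03   0.083] [0.714 0.09  0.16 ]
 blue [0.629 0.005 0.086] [0.711 0.089 0.156]
top 303 [ 0.63  -0.006  0.079] [0.678 0.09  0.16 ]
wrist 27422 [ 0.653 -0.03   0.085] [0.719 0.09  0.16 ]
 blue [0.714 0.004 0.092] [0.718 0.058 0.135]
```

View pics/s9c.png

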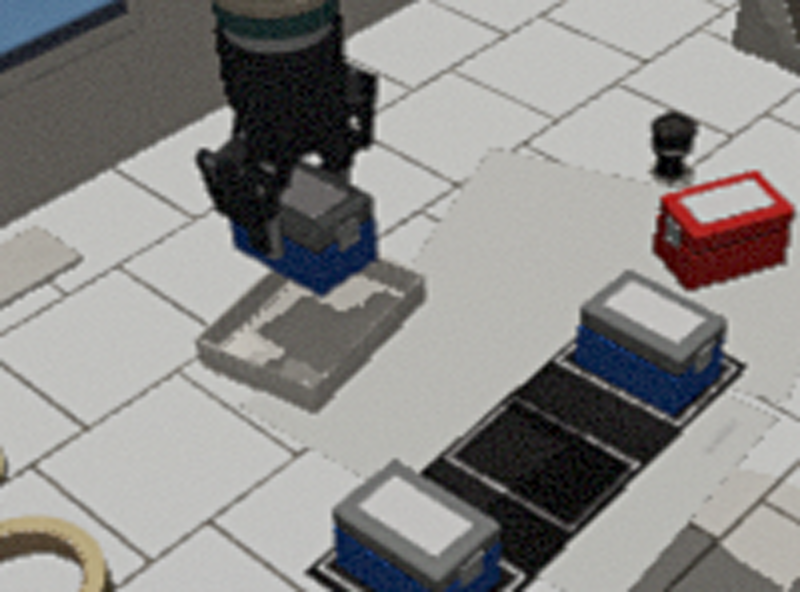

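View pics/wrist9.png

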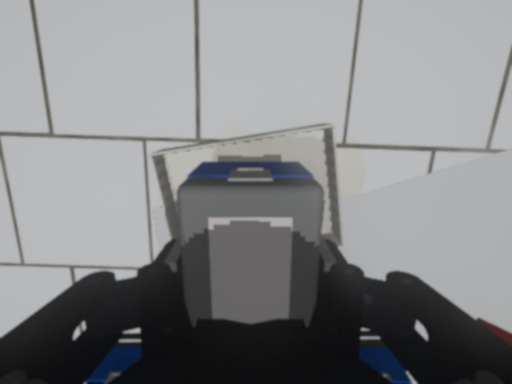

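View pics/top9.png

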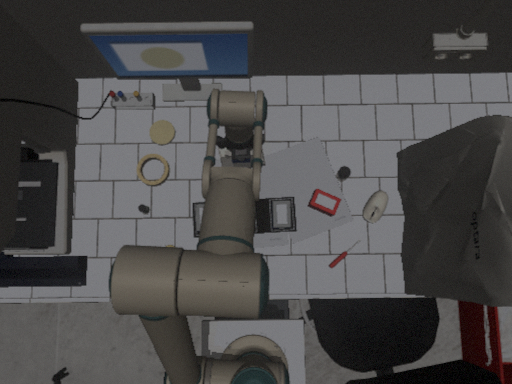

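The scene crop shows the rattling case level over the tray, the left and right cases standing in their outlines, and the middle place empty. The wrist view shows the case squarely in the jaws over the tray, and the bystanders are unmoved. Handing in.

```bash
python3 -c "
from rig import manip
s=manip.get_state();print(s['clock'],s['position'],s['qd'].round(4),s['width'],s['contact_force'])
print(manip.sign_off())"
```

```text
31.6 [0.67450339 0.02953967 0.1176043 ] [ 0.0017  0.0014  0.0017 -0.0018 -0.0005 -0.001 ] 0.05583817089083396 [-0.22543894  0.26928262 -3.31099661]
the job is handed in; nothing more can be done
None
```

The middle case is the one that rattles. I handed the job in with it held still over the white tray, at 31.6 s of the 72 s allowed.

- **Shaking:** I lifted each case about 4 cm from left to right, with 20 N grip. Each got 3.5 cm strokes along its long side at about 0.35 m/s and went back on its place before the next.
- **Finding the loose weight:** The middle case's moment flipped from +0.06 to −0.06 N·m between the two ends of the stroke. The left and right cases stayed within 0.02 N·m of zero.
- **Last checks:** The jaws were at (0.6745, 0.0295) against a tray centre of about (0.674, 0.030). The underside of the case was about 8 cm up, the case looked level, and the arm was still. The left and right cases were standing on their places, and nothing else looked moved.

**What was less clean:**
- **Set-down drift:** The middle and right cases each came down 3–4 mm nearer the robot than they started. The right one also shifted about 2 mm toward the middle. I estimate it sits 6–7 mm off its place centre, with an edge close to the white line, and I left it there.
- **Final hold:** The moment over the tray was only about 0.01 N·m, so the loose weight probably slid towards the centre during the carry.

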